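# Nip up the water union on the potter's bench

## Robot

A 6-joint arm with a two-finger parallel gripper is mounted at the origin on the work surface. World frame = base frame: x ahead of the robot, y to its left, z up, the work surface at z = 0. Lengths are in m, angles in rad, forces in N, time in s.
With the tool pointing down it reaches from about 0.25 to 0.775 m from the base axis. Payload 4 kg.
Tool frame: the origin (TCP) lies at the centre of the arm's flange, where the gripper is bolted on; the fingertips stand 199 mm ahead of it and the grasp point (between the pads) lies 180 mm ahead of it (robot.tcp_to_tips is the z of the fingertips in the tool frame, in m); z points along the fingers, y is the line along which they close (so a half turn about z gives the same grasp; the last joint's range is limited). The gripper opens to 94 mm and grips with 3 to 60 N. Pads are 16 mm wide; open, the fingers measure 119 mm over their backs; the gripper's body (75 mm by 177 mm) begins 78 mm behind the grasp point.
Start: joints at [-1.267, 0.087, 1.371, -0, 1.684, -0.103], TCP at [0.218, -0.505, 0.405] pointing down, gripper open.
Joint ranges: [-3.1, 3.1], [-0.76, 2.03], [0.27, 2.55], [-1.08, 4.22], [0.17, 2.65], [-2.57, 2.57]. Speed limits (rad/s): [2.79, 2.79, 3.14, 3.14, 3.14, 3.14].

## Interface

Orientations are given as [roll, pitch, yaw] about the fixed x, y, z axes, in that order (R = Rz(yaw) Ry(pitch) Rx(roll)).
In Python, from bench import robot gives the robot as it stands.
- The arm moves only by the tool play_rows, never from a script. Its arguments are lists of equal length, an entry for each row: "translation": the shift along the tool's x, y, z scaled (see below), a list of three; "twist": the turn, a rotation vector about the tool's x, y, z scaled (see below), a list of three; "gripper": the opening, from -1 (shut) to 1 (fully open). A call has 1 to 8 rows; each row shifts and turns the commanded pose from where the row before left it, along the tool's axes as they then stand; what a row does not reach is not made up. The controller multiplies each number of a shift by 0.04 m and each number of a turn by 0.1 rad. A row lasts 1/10 s, in which the tool goes at most 50 mm and 8.59 degrees, less where a joint would pass 70% of its speed; a pose out of reach is approached as far as the arm can. A call with a number of a shift or a turn outside -1 to 1 is refused whole. A call with a gripper value outside its range is refused whole. The fingers move at their own pace and stop on an object; the grip force is fixed at half the most. Time passes only in rows, so rows that do not move let the fingers close. It gives the time, the measured TCP pose, the force, the opening and the grip force at its end, in the units of the state.
- robot.get_obs(): the state, without advancing time (a new reading comes with each control period).
- robot.snapshot(name): name is "scene" or "top" or "wrist"; returns the picture (400x640x3 uint8, red, green, blue); there is no depth.
- robot.camera_model(name): a dict with "camera_matrix" (3x3 intrinsics, pixels), "rvec" (rotation vector, rad) and "tvec" (3), from world to camera coordinates, as OpenCV has them. Camera axes: x right, y down, z forward; pixel columns grow to the right and rows downward; lengths in m; the calibration is good to about 2 mm. The wrist camera is an equidistant fisheye: a pixel r from the principal point sees the ray r / f radians off the axis. A picture is of the moment at which its call begins: read the wrist's pose just before it. camera_model takes no time and is no camera call; for the wrist camera it gives the pose at the moment of the call.
- robot.close_job(): hands the job in; it is judged then, once.
Trained networks look in the newest picture that a camera, given by its name, has taken for a name from the list of things; names that differ only in an ending like _2 or _b are one class to them, and where a whole thing is asked for, a point or a joint stands for the part that bears it (a point fixed in the world has none). Each returns a list of dicts, best first, with "score" (0 to 1); they miss things now and then, are a little off and sometimes report something else, mostly with a low value. They report only what shows in the picture. A call takes as long as a camera call. They do not tell look-alikes from the thing itself.
- robot.recognise(name, camera): "centre" ([x, y, z] in m, in world coordinates, good to about 4 mm: the middle of the surface that is visible of it).
- robot.spot_point(name, camera): "centre" ([x, y, z] in m, in world coordinates, good to about 4 mm: a listed point, or the origin of a listed thing).
The state is a dict: "time": time; "joint_positions": joint angles; "qvel": joint speeds; "joint_torque": joint torques, N m; "tool_pos": TCP position; "ee_rot": TCP orientation; "wrist_force": force on the tool from outside, world axes, zero at the start; "wrist_torque": the same for the moment, N m; "width": finger opening in m; "finger_force": force on a finger pad.
Only numpy, scipy, OpenCV 4.12 (cv2) and the standard library are available. Lean on these libraries where they do the work, as an engineer would, in place of code of your own. Each camera call takes 0.05 s, during which the arm holds its last target. There are 200 camera calls.

## Task

The square brass nut of the water union is loose: with the gripper alone turn it clockwise until it is just finger-tight, its black line on the green mark, and let go. Then lay the blue-handled wrench over the nut, flat on the bench, and with it turn the nut one sixth of a turn (60 degrees) further clockwise, so that the black line is on the red mark. Leave the nut there, with the wrench lying on it, and let go.

Things in the scene. Friction and masses are not known exactly. Their poses are not given: they have to be found in the camera images.
- nut_mid (a point): Centre of the square brass nut: 32 x 32 mm, from 4 to 44 mm above the bench; turns about z (up), does not rise. x, y square to its flats; black line on its +x side. A fixed 15 mm copper stub in it ends 62 mm up. Flush plate around it with painted marks 37 to 63 mm from the axis: green where the black line points when finger-tight, red 60 degrees clockwise. The round dark union is not meant.
- nut (a joint): How far the loose nut has been run on, rad, growing clockwise seen from above: starts at 0.2 to 0.6, finger-tight at its stop, 1.2. Turns very easily (0.04 N m) up to there.
- seat (a joint): How far the nut has been turned beyond finger-tight, rad, growing clockwise: 0 at the start, 1.05 (60 degrees) when done, end stop 1.8. Takes the nut along; turns only with joint nut at its stop, against a steady 0.4 N m, and stays where it is left. The nut's heading changes by the sum of both joints.
- wrench_grip (a point): Middle of the wrench's blue handle, 14 mm above the bench, z up, +x to the jaw; 0.38 kg. Handle 18 mm wide (y), 28 tall, from x = -70 to 50 mm. Jaw 14 mm thick, middle at x = 100, throat at 77, open at the tips at 124; 38 mm wide inside, tines 11 wide. Has 3 mm play a side on the nut and turns 12 degrees before it takes it along. The red wrench (16 mm jaw) does not fit.
Not all that is in view belongs to the job. Of the things like the part that bears nut_mid, leave any that is turquoise; of the rest the larger one is meant.

How it is judged:
By the outcome, as a careful person would: the job done as asked, in the order asked, and still so for the second after the job is handed in, with the robot touching nothing.
It also fails if it takes over 61 s, if anything falls off the work surface, if the arm or the gripper's body presses on something with over 40 N, if the wrist force passes 120 N, or if a joint passes its speed limit or range.

## Working session

There is one attempt and no reset: what is moved stays moved. The work goes in short steps, Python scripts to look and compute and a tool call to move; the robot and the scene stay as the last step left them, time stands still between calls to the robot, and variables do not carry over. Pictures are saved under pics/ and viewed, at most 10 in all, crops included, and the job is handed in when it is done.

Besides the shell and the picture viewer there is one more tool, called after "Emit:" by a JSON object that holds its "op" and its "data". play_rows: Moves the arm, as the interface text tells. Its arguments: {"type":"object","properties":{"translation":{"type":"array","items":{"type":"array","items":{"type":"number","minimum":-1,"maximum":1}}},"twist":{"type":"array","items":{"type":"array","items":{"type":"number","minimum":-1,"maximum":1}}},"gripper":{"type":"array","items":{"type":"number"}}},"required":["translation","twist","gripper"]}

```bash
mkdir -p pics; ls; python3 - <<'E'
from bench import robot
import cv2,numpy as np
o=robot.get_obs();print(o['time'],o['tool_pos'],o['ee_rot'],o['width'])
ims=[robot.snapshot(c) for c in("top","scene")]
for c,i in zip(("top","scene"),ims): cv2.imwrite(f"pics/{c}0.png",i[...,::-1])
for n in("nut_mid","wrench_grip"):
  for c in("top","scene"):
    print(n,c,[(np.round(d['centre'],3).tolist(),round(d['score'],2)) for d in robot.spot_point(n,c)])
print(robot.camera_model("top"))
E
```

```text
pics
0.0 [ 0.21758652 -0.5049991   0.40352941] [-3.13941224e+00 -1.97978767e-04  4.06848425e-01] 0.0940700544290716
nut_mid top [([0.581, 0.034, 0.029], 0.82), ([0.299, -0.262, 0.025], 0.72), ([0.36, 0.154, 0.018], 0.55)]
nut_mid scene [([0.301, -0.259, 0.026], 0.72), ([0.582, 0.042, 0.026], 0.59), ([0.355, 0.154, 0.018], 0.55)]
wrench_grip top [([0.511, 0.274, 0.01], 0.8)]
wrench_grip scene [([0.509, 0.279, 0.016], 0.82)]
{'camera_matrix': array([[392.39363691,   0.        , 318.45404963],
       [  0.        , 392.39363691, 201.62368077],
       [  0.        ,   0.        ,   1.        ]]), 'rvec': array([ 2.17017532, -2.1567982 ,  0.16911553]), 'tvec': array([0.00653279, 0.4532597 , 0.76439408])}
```

View pics/top0.png

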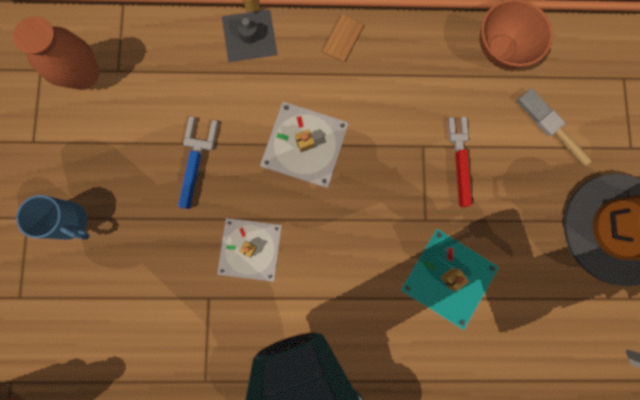

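View pics/scene0.png

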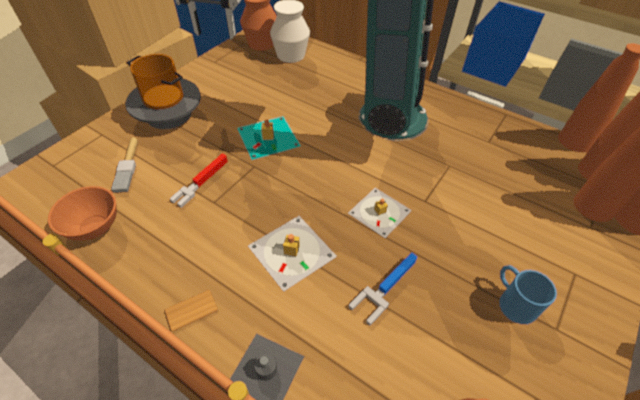

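The larger white plate at about (305,143) in the top view carries the nut; the small white and turquoise plates are decoys. The blue wrench is at (193,165), jaw pointing to the top of the image. Next I'll rectify the view and set up helpers.

```bash
cat > h.py <<'E'
from bench import robot
import cv2,numpy as np
from scipy.spatial.transform import Rotation as R
def project(c,P,m=None):
    m=m or robot.camera_model(c);P=np.asarray(P,float).reshape(-1,3)
    X=P@cv2.Rodrigues(m['rvec'])[0].T+np.ravel(m['tvec']);K=m['camera_matrix']
    if c=='wrist':
        r=np.hypot(X[:,0],X[:,1])+1e-12;th=np.arctan2(r,X[:,2]);q=X[:,:2]/r[:,None]*th[:,None]
    else: q=X[:,:2]/X[:,2:]
    return q*[K[0,0],K[1,1]]+K[:2,2]
def rectify(c,img,m,cx,cy,half,z,n=600):
    # output: world x up, world y left
    a=np.linspace(half,-half,n);yy,xx=np.meshgrid(a,a)
    P=np.stack([cx+xx,cy+yy,np.full_like(xx,z)],-1).reshape(-1,3)
    q=project(c,P,m).reshape(n,n,2).astype(np.float32)
    return cv2.remap(img,q[...,0],q[...,1],cv2.INTER_CUBIC)
def delta(p,rpy):
    "tool-frame shift (units of 0.04 m) and twist (0.1 rad) from the measured pose to p,rpy"
    o=robot.get_obs();A=R.from_euler('xyz',o['ee_rot'])
    print('shift',np.round(A.inv().apply(np.array(p)-o['tool_pos'])/.04,3),'twist',np.round((A.inv()*R.from_euler('xyz',rpy)).as_rotvec()/.1,3),'t',o['time'])
E
python3 - <<'E'
from h import *
i=cv2.imread('pics/top0.png');m=robot.camera_model('top')
a=rectify('top',i,m,.58,.036,.09,0,400);b=rectify('top',i,m,.53,.27,.13,.01,400)
cv2.imwrite('pics/rect0.png',np.hstack([a,b]))
o=robot.get_obs();w=robot.camera_model('wrist');C=cv2.Rodrigues(w['rvec'])[0]
A=R.from_euler('xyz',o['ee_rot']);pos=-C.T@np.ravel(w['tvec'])
print('cam in tool',A.inv().apply(pos-o['tool_pos']),'axes cols',(A.as_matrix().T@C.T).round(3),w['camera_matrix'])
delta([.5,.036,.35],[np.pi,0,.407])
E
```

```text
cam in tool [0.0804368 0.0007198 0.0199318] axes cols [[ 0.    -0.961 -0.278]
 [ 1.     0.    -0.   ]
 [ 0.    -0.278  0.961]] [[309.70691629   0.         318.85356244]
 [  0.         309.70691629 203.14888859]
 [  0.           0.           1.        ]]
shift [11.836 -9.629  1.365] twist [-0.006 -0.001 -0.002] t 0.3
```

View pics/rect0.png

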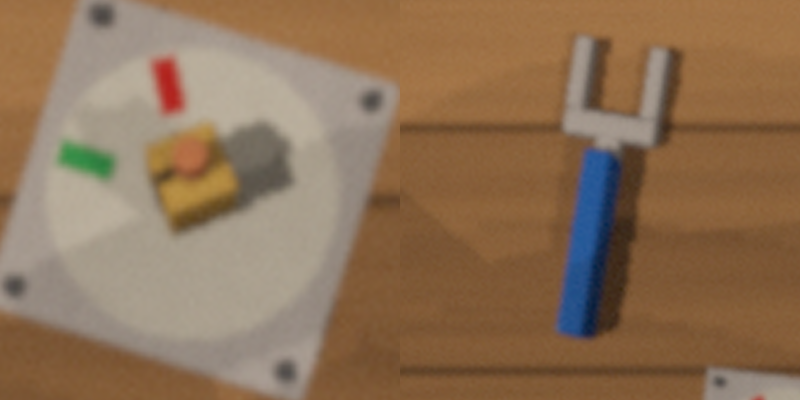

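Rectified view: plate disc centre ≈ (193,193) px → nut axis (0.583, 0.040). The green mark is at 72.6° and red at 12.5°, 60° apart as expected. The nut's line is near 116°. The wrench yaw is about -9.5°. Next I'll move above the nut and look closer.

Emit:
{"op": "play_rows", "data": {"translation": [[0.92,-0.59,0.17],[0.92,-0.59,0.17],[0.92,-0.59,0.17],[0.92,-0.59,0.17],[0.92,-0.59,0.17],[0.92,-0.59,0.17],[0.92,-0.59,0.17],[0.92,-0.59,0.17]], "twist": [[0,0,0],[0,0,0],[0,0,0],[0,0,0],[0,0,0],[0,0,0],[0,0,0],[0,0,0]], "gripper": [1,1,1,1,1,1,1,1]}}

```text
time: 1.1
tool_pos: [0.4139, -0.2136, 0.3502]
ee_rot: [3.141, -0.0, 0.407]
wrist_force: [0.7, -0.9, 0.4]
width: 0.0944
finger_force: 0.0
```

Emit:
{"op": "play_rows", "data": {"translation": [[0.92,-0.59,0.17],[0.92,-0.59,0.17],[0.92,-0.59,0.17],[0.92,-0.59,0.17],[0.92,-0.59,0.17],[0.92,-0.59,0.17],[0.92,-0.59,0.17],[0,0,0]], "twist": [[0,0,0],[0,0,0],[0,0,0],[0,0,0],[0,0,0],[0,0,0],[0,0,0],[0,0,-0.47]], "gripper": [1,1,1,1,1,1,1,1]}}

```text
time: 1.9
tool_pos: [0.586, 0.0425, 0.3006]
ee_rot: [-3.139, 0.001, 0.46]
wrist_force: [-0.2, -0.0, -0.1]
width: 0.0942
finger_force: 0.0
```

```bash
python3 - <<'E'
from h import *
o=robot.get_obs();m=robot.camera_model('wrist');i=robot.snapshot('wrist')
print(o['time'],o['tool_pos'],o['ee_rot'],o['joint_positions'].round(3))
cv2.imwrite('pics/w1.png',i[...,::-1]);np.savez('w1.npz',**m)
for f in(robot.spot_point,): print([(np.round(d['centre'],4).tolist(),round(d['score'],2)) for d in f('nut_mid','wrist')])
a=rectify('wrist',i,m,.583,.040,.08,0,400);b=rectify('wrist',i,m,.583,.040,.04,.044,400)
cv2.imwrite('pics/rect1.png',np.hstack([a,b])[...,::-1])
E
```

```text
1.9 [0.5859617  0.0425428  0.30064392] [-3.13901171e+00  8.13260628e-04  4.60412821e-01] [-0.025  0.212  1.437  0.002  1.495  1.086]
[([0.5797, 0.0436, 0.0209], 0.59)]
```

View pics/rect1.png

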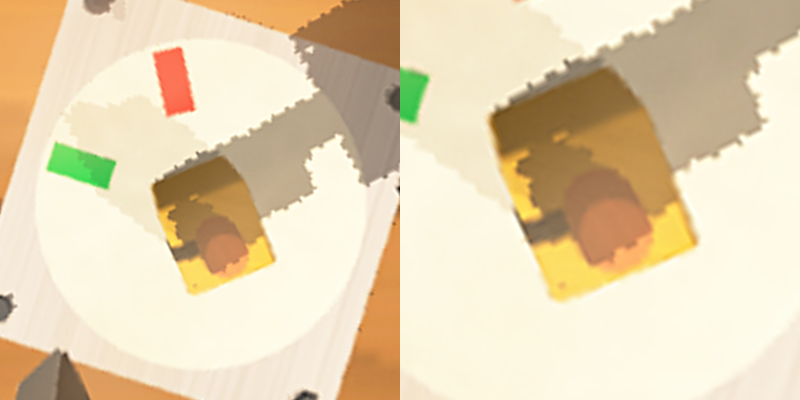

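Close view: disc centre ≈ (201,204) px → axis (0.582, 0.040), green 72.3°, red 12.4°. The nut faces sit at about 22°/112° and the line is on the green side at about 112°. I'll align the gripper, descend and grip.

Emit:
{"op": "play_rows", "data": {"translation": [[-0.12,0.02,0],[0,0,0.56],[0,0,0.56],[0,0,0.56],[0,0,0.56],[0,0,0],[0,0,0],[0,0,0]], "twist": [[0,0,0.7],[0,0,0],[0,0,0],[0,0,0],[0,0,0],[0,0,0],[0,0,0],[0,0,0]], "gripper": [1,1,1,1,1,1,-1,-1]}}

```text
time: 2.8
tool_pos: [0.5811, 0.0351, 0.215]
ee_rot: [3.14, -0.003, 0.383]
wrist_force: [-0.9, 0.2, -0.3]
width: 0.0813
finger_force: 0.0
```

Emit:
{"op": "play_rows", "data": {"translation": [[0,0,0],[0,0,0],[0,0,0],[0,0,0],[0,0,0],[0,0,0]], "twist": [[0,0,0],[0,0,0],[0,0,0],[0,0,0],[0,0,0],[0,0,0]], "gripper": [-1,-1,-1,-1,-1,-1]}}

```text
time: 3.4
tool_pos: [0.5799, 0.0372, 0.2131]
ee_rot: [-3.135, 0.0, 0.383]
wrist_force: [-5.6, 12.4, 4.3]
width: 0.0339
finger_force: 6.2
```

```bash
python3 - <<'E'
from h import *
o=robot.get_obs()
print({k:np.round(v,4) for k,v in o.items()})
delta(o['tool_pos'],[np.pi,0,np.radians(-17.6)])
E
```

```text
{'time': np.float64(3.4), 'joint_positions': array([-0.035 ,  0.2688,  1.5514,  0.0063,  1.3246,  1.1508]), 'qvel': array([ 0.0201, -0.005 ,  0.0072,  0.0668,  0.03  , -0.0002]), 'joint_torque': array([-6.60730e+00, -3.69464e+01, -2.83565e+01, -3.71740e+00,
       -1.91700e+00,  3.20000e-03]), 'tool_pos': array([0.5799, 0.0372, 0.2131]), 'ee_rot': array([-3.1347e+00,  5.0000e-04,  3.8340e-01]), 'wrist_force': array([-5.5547, 12.354 ,  4.3181]), 'wrist_torque': array([2.2327, 0.9945, 0.005 ]), 'finger_force': np.float64(6.1641), 'width': np.float64(0.0339)}
shift [0. 0. 0.] twist [-0.064  0.028  6.906] t 3.4
```

Emit:
{"op": "play_rows", "data": {"translation": [[0.07,-0.06,0],[0,0,0],[0,0,0],[0,0,0]], "twist": [[0,0,0],[0,0,0],[0,0,0],[0,0,0]], "gripper": [-1,-1,-1,-1]}}

```text
time: 3.8
tool_pos: [0.5805, 0.0393, 0.2131]
ee_rot: [-3.138, 0.006, 0.384]
wrist_force: [-7.3, 1.4, 6.8]
width: 0.0319
finger_force: 30.0
```

```bash
python3 - <<'E'
from h import *
o=robot.get_obs()
print({k:np.round(v,4) for k,v in o.items()})
delta(o['tool_pos'],[np.pi,0,np.radians(-17.6)])
E
```

```text
{'time': np.float64(3.8), 'joint_positions': array([-2.9900e-02,  2.7180e-01,  1.5477e+00,  6.0000e-04,  1.3293e+00,
        1.1565e+00]), 'qvel': array([-0.0011,  0.0014, -0.0008, -0.0009,  0.0016, -0.0006]), 'joint_torque': array([-1.00390e+00, -3.62767e+01, -2.88953e+01, -3.04800e-01,
       -2.65540e+00,  6.00000e-04]), 'tool_pos': array([0.5805, 0.0393, 0.2131]), 'ee_rot': array([-3.1382,  0.0063,  0.3842]), 'wrist_force': array([-7.3271,  1.3613,  6.7524]), 'wrist_torque': array([0.2807, 1.4316, 0.0137]), 'finger_force': np.float64(30.0011), 'width': np.float64(0.0319)}
shift [0. 0. 0.] twist [-0.011  0.073  6.914] t 3.8
```

Emit:
{"op": "play_rows", "data": {"translation": [[-0.04,0,0],[0,0,0],[0,0,0],[0,0,0],[0,0,0],[0,0,0],[0,0,0],[0,0,0]], "twist": [[0,0,0.5],[0,0,0.9],[0,0,0.9],[0,0,0.9],[0,0,0.9],[0,0,0.9],[0,0,0.9],[0,0,0.4]], "gripper": [-1,-1,-1,-1,-1,-1,-1,-1]}}

```text
time: 4.6
tool_pos: [0.5797, 0.0404, 0.2131]
ee_rot: [-3.137, 0.005, -0.248]
wrist_force: [-4.2, 7.5, 3.3]
width: 0.032
finger_force: 30.0
```

Emit:
{"op": "play_rows", "data": {"translation": [[0,0,0],[0,0,0]], "twist": [[0,0,0.2],[0,0,0]], "gripper": [-1,-1]}}

```text
time: 4.8
tool_pos: [0.5797, 0.0405, 0.2131]
ee_rot: [-3.137, 0.005, -0.266]
wrist_force: [-4.3, 7.5, 3.2]
width: 0.0316
finger_force: 30.0
```

```bash
python3 - <<'E'
from h import *
o=robot.get_obs()
print({k:np.round(v,4) for k,v in o.items() if k!='qvel'})
m=robot.camera_model('wrist');i=robot.snapshot('wrist')
a=rectify('wrist',i,m,.582,.040,.08,0,400);b=rectify('wrist',i,m,.582,.040,.04,.044,400)
cv2.imwrite('pics/rect2.png',np.hstack([a,b])[...,::-1])
E
```

```text
{'time': np.float64(4.8), 'joint_positions': array([-0.0293,  0.2691,  1.551 ,  0.0058,  1.3257,  1.8057]), 'joint_torque': array([ -4.283 , -37.1533, -28.2559,  -2.2907,  -1.6446,   0.0483]), 'tool_pos': array([0.5797, 0.0405, 0.2131]), 'ee_rot': array([-3.1371,  0.0054, -0.2657]), 'wrist_force': array([-4.2843,  7.4773,  3.1539]), 'wrist_torque': array([1.4208, 0.8261, 0.0016]), 'finger_force': np.float64(30.0008), 'width': np.float64(0.0316)}
```

View pics/rect2.png

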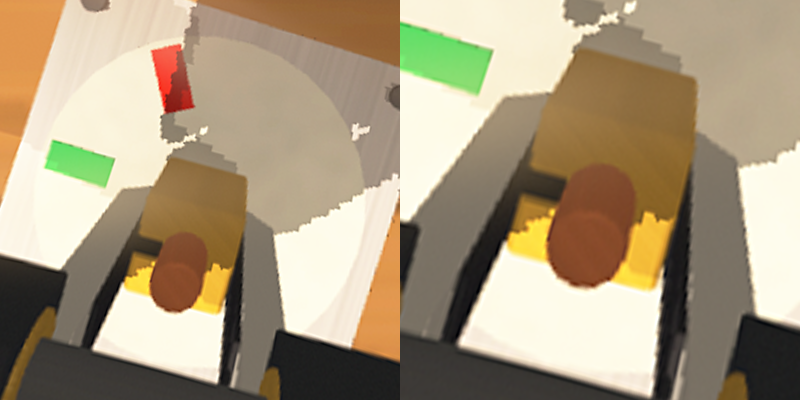

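The line is near the left jaw at (525,185) and still just short of green, at a heading of about 74.8°. I'll creep forward and watch the joint 6 torque, which reads 0.05 when the nut runs freely.

Emit:
{"op": "play_rows", "data": {"translation": [[0,0,0],[0,0,0]], "twist": [[0,0,0.2],[0,0,0]], "gripper": [-1,-1]}}

```text
time: 5.05
tool_pos: [0.5797, 0.0405, 0.2131]
ee_rot: [-3.137, 0.005, -0.286]
wrist_force: [-3.8, 7.8, 3.5]
width: 0.0317
finger_force: 30.0
```

```bash
cat > t.py <<'E'
from bench import robot
o=robot.get_obs();print(o['time'],o['ee_rot'][2]*57.3,o['joint_torque'][5],o['wrist_torque'],o['width'])
E
python3 t.py
```

```text
5.05 -16.368220136292575 0.04216850968077779 [ 1.45771599  0.84447224 -0.05375784] 0.031673051720618774
```

Emit:
{"op": "play_rows", "data": {"translation": [[0,0,0],[0,0,0]], "twist": [[0,0,0.1],[0,0,0]], "gripper": [-1,-1]}}

```text
time: 5.25
tool_pos: [0.5797, 0.0405, 0.2131]
ee_rot: [-3.137, 0.005, -0.295]
wrist_force: [-5.2, 6.8, 3.5]
width: 0.0318
finger_force: 30.0
```

```bash
python3 t.py
```

```text
5.25 -16.928795537264538 0.033534622052684426 [ 1.44892695  0.82495649 -0.00523529] 0.031789697224304574
```

Emit:
{"op": "play_rows", "data": {"translation": [[0,0,0],[0,0,0]], "twist": [[0,0,0.1],[0,0,0]], "gripper": [-1,-1]}}

```text
time: 5.45
tool_pos: [0.5797, 0.0405, 0.2131]
ee_rot: [-3.137, 0.006, -0.305]
wrist_force: [-4.8, 7.9, 3.9]
width: 0.0315
finger_force: 30.0
```

```bash
python3 t.py
```

```text
5.45 -17.502283432513305 0.03399471170268953 [ 1.46174062  0.78725256 -0.02575383] 0.031538825445132375
```

Emit:
{"op": "play_rows", "data": {"translation": [[0,0,0],[0,0,0]], "twist": [[0,0,0.1],[0,0,0]], "gripper": [-1,-1]}}

```text
time: 5.65
tool_pos: [0.5797, 0.0406, 0.2131]
ee_rot: [-3.137, 0.006, -0.315]
wrist_force: [-4.2, 7.5, 4.3]
width: 0.0317
finger_force: 30.0
```

```bash
python3 t.py
```

```text
5.65 -18.043958490344767 0.19421957898885012 [1.51479433 0.79112188 0.2166379 ] 0.03165354572080506
```

The joint 6 torque jumped to 0.19 at yaw ≈ -17.8° (line at 72.2°, on green), so the nut is at its finger-tight stop. I'll release, lift and verify.

Emit:
{"op": "play_rows", "data": {"translation": [[0,-0.03,0],[0,0,0],[0,0,0],[0,0,0],[0,0,0],[0,0,-0.8],[0,0,-0.8],[0,0,-0.8]], "twist": [[0,0,0],[0,0,0],[0,0,0],[0,0,0],[0,0,0],[0,0,0],[0,0,0],[0,0,0]], "gripper": [-1,1,1,1,1,1,1,1]}}

```text
time: 6.45
tool_pos: [0.5811, 0.0391, 0.3098]
ee_rot: [3.141, 0.001, -0.317]
wrist_force: [0.5, 0.4, -0.4]
width: 0.0841
finger_force: 0.0
```

Emit:
{"op": "play_rows", "data": {"translation": [[0,0,0],[0,0,0]], "twist": [[0,0,0],[0,0,0]], "gripper": [1,1]}}

```text
time: 6.65
tool_pos: [0.5813, 0.0392, 0.3097]
ee_rot: [-3.141, -0.002, -0.317]
wrist_force: [-0.1, -0.4, -0.5]
width: 0.0935
finger_force: 0.0
```

```bash
python3 - <<'E'
from h import *
o=robot.get_obs();m=robot.camera_model('wrist');i=robot.snapshot('wrist')
print(o['time'],o['tool_pos'],o['ee_rot'],o['joint_positions'].round(3))
a=rectify('wrist',i,m,.582,.040,.08,0,400);b=rectify('wrist',i,m,.582,.040,.04,.044,400)
cv2.imwrite('pics/rect3.png',np.hstack([a,b])[...,::-1])
E
```

```text
6.65 [0.5812628  0.03918524 0.30969595] [-3.14121380e+00 -1.88580155e-03 -3.16551683e-01] [-0.03   0.195  1.439 -0.     1.506  1.857]
```

View pics/rect3.png

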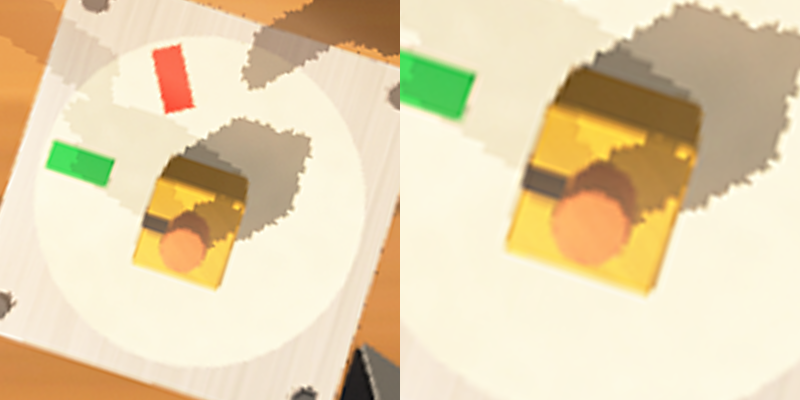

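The line at (545,184) px points at green; the nut heading measures 72.2° and green 72.3°. Now to the wrench.

Emit:
{"op": "play_rows", "data": {"translation": [[-0.46,-0.86,0],[-0.46,-0.86,0],[-0.46,-0.86,0],[-0.46,-0.86,0],[-0.46,-0.86,0],[-0.46,-0.86,0],[0,0,0],[0,0,0]], "twist": [[0,0,0],[0,0,0],[0,0,0],[0,0,0],[0,0,0],[0,0,0],[0,0,-0.75],[0,0,-0.75]], "gripper": [1,1,1,1,1,1,1,1]}}

```text
time: 7.5
tool_pos: [0.5394, 0.2712, 0.3059]
ee_rot: [3.139, 0.004, -0.161]
wrist_force: [0.6, 0.1, -0.4]
width: 0.0937
finger_force: 0.0
```

Emit:
{"op": "play_rows", "data": {"translation": [[0,0,0],[0,0,0]], "twist": [[0,0,0],[0,0,0]], "gripper": [1,1]}}

```text
time: 7.7
tool_pos: [0.5401, 0.2697, 0.3071]
ee_rot: [3.14, 0.003, -0.168]
wrist_force: [-0.7, -0.2, -0.7]
width: 0.0941
finger_force: 0.0
```

```bash
python3 - <<'E'
from h import *
o=robot.get_obs();m=robot.camera_model('wrist');i=robot.snapshot('wrist')
print(o['time'],o['tool_pos'],o['ee_rot'],o['joint_positions'].round(3))
print([(np.round(d['centre'],4).tolist(),round(d['score'],2)) for d in robot.spot_point('wrench_grip','wrist')])
a=rectify('wrist',i,m,.54,.27,.12,.028,400);b=rectify('wrist',i,m,.54,.27,.12,.01,400)
cv2.imwrite('pics/rect4.png',np.hstack([a,b])[...,::-1])
E
```

```text
7.7 [0.54012874 0.26966549 0.30708229] [ 3.13977789e+00  2.84830157e-03 -1.67914900e-01] [ 0.369  0.244  1.385 -0.     1.516  2.108]
[([0.5061, 0.2732, 0.0141], 0.69)]
```

View pics/rect4.png

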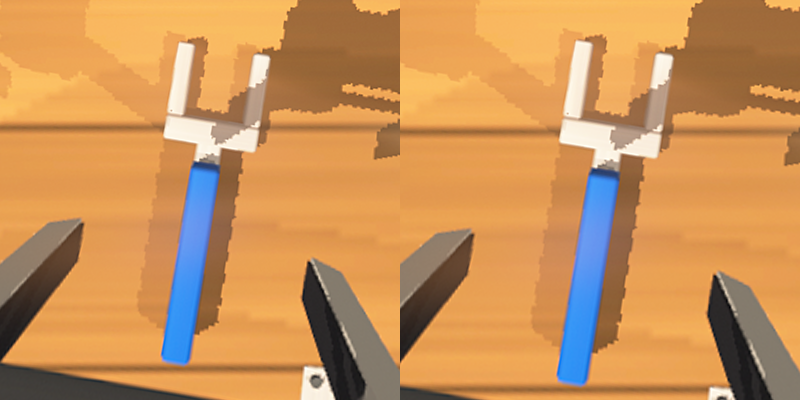

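The wrench handle in the 28 mm plane runs from (175,361) to (205,167) px, which is 118 mm long at -8.8°. Its middle is at (0.5115, 0.2745). I'll grip 30 mm ahead of the middle, nearer the centre of mass.

Emit:
{"op": "play_rows", "data": {"translation": [[0.02,0,0.5],[0,0,0.65],[0,0,0.65],[0,0,0.65],[0,0,0.1],[0,0,0],[0,0,0],[0,0,0]], "twist": [[0,0,-0.15],[0,0,0],[0,0,0],[0,0,0],[0,0,0],[0,0,0],[0,0,0],[0,0,0]], "gripper": [1,1,1,1,1,1,-1,-1]}}

```text
time: 8.6
tool_pos: [0.5419, 0.2699, 0.2092]
ee_rot: [-3.14, -0.003, -0.151]
wrist_force: [-0.4, -0.2, 0.2]
width: 0.0813
finger_force: 0.0
```

Emit:
{"op": "play_rows", "data": {"translation": [[0,0,0],[0,0,0],[0,0,0],[0,0,0],[0,0,0],[0,0,0],[0,0,0],[0,0,0]], "twist": [[0,0,0],[0,0,0],[0,0,0],[0,0,0],[0,0,0],[0,0,0],[0,0,0],[0,0,0]], "gripper": [-1,-1,-1,-1,-1,-1,-1,-1]}}

```text
time: 9.4
tool_pos: [0.5412, 0.2699, 0.207]
ee_rot: [-3.141, 0.0, -0.151]
wrist_force: [-0.1, -0.7, -0.8]
width: 0.0174
finger_force: 30.4
```

```bash
python3 - <<'E'
from h import *
o=robot.get_obs();print({k:np.round(v,4) for k,v in o.items() if k!='qvel'})
E
```

```text
{'time': np.float64(9.4), 'joint_positions': array([3.6880e-01, 3.2210e-01, 1.4962e+00, 4.0000e-04, 1.3231e+00,
       2.0907e+00]), 'joint_torque': array([ -1.2506, -41.2836, -27.0948,  -0.3072,   0.1452,  -0.0631]), 'tool_pos': array([0.5412, 0.2699, 0.207 ]), 'ee_rot': array([-3.1412,  0.    , -0.1512]), 'wrist_force': array([-0.0777, -0.72  , -0.7662]), 'wrist_torque': array([-0.045 ,  0.0279, -0.1116]), 'finger_force': np.float64(30.4049), 'width': np.float64(0.0174)}
```

Emit:
{"op": "play_rows", "data": {"translation": [[0,0,-0.5],[0,0,-0.6],[0,0,-0.6],[0,0,-0.6],[0,0,0],[0,0,0],[0,0,0],[0,0,0]], "twist": [[0,0,0],[0,0,0],[0,0,0],[0,0,0],[0,0,-0.4],[0,0,-0.7],[0,0,-1],[0,0,-1]], "gripper": [-1,-1,-1,-1,-1,-1,-1,-1]}}

```text
time: 10.2
tool_pos: [0.5407, 0.2696, 0.2972]
ee_rot: [3.141, 0.003, 0.163]
wrist_force: [0.3, 0.2, -4.8]
width: 0.0177
finger_force: 30.0
```

Emit:
{"op": "play_rows", "data": {"translation": [[0,0,0],[0,0,0],[0,0,0],[0,0,0],[0,0,0],[0,0,0],[0,0,0],[0,0,0]], "twist": [[0,0,-1],[0,0,-1],[0,0,-1],[0,0,-1],[0,0,-1],[0,0,-1],[0,0,-1],[0,0,-1]], "gripper": [-1,-1,-1,-1,-1,-1,-1,-1]}}

```text
time: 11.0
tool_pos: [0.5408, 0.2696, 0.297]
ee_rot: [-3.14, 0.003, 0.963]
wrist_force: [0.6, 0.4, -4.5]
width: 0.0178
finger_force: 30.0
```

Emit:
{"op": "play_rows", "data": {"translation": [[0,0,0],[0,0,0],[0,0,0],[0,0,0],[-0.4,0.16,0],[-0.8,0.32,0],[-0.8,0.32,0],[-0.8,0.32,0]], "twist": [[0,0,-1],[0,0,-1],[0,0,-0.6],[0,0,-0.4],[0,0,0],[0,0,0],[0,0,0],[0,0,0]], "gripper": [-1,-1,-1,-1,-1,-1,-1,-1]}}

```text
time: 11.8
tool_pos: [0.5489, 0.1473, 0.2978]
ee_rot: [-3.14, 0.002, 1.258]
wrist_force: [0.7, -0.5, -4.5]
width: 0.0174
finger_force: 30.0
```

Emit:
{"op": "play_rows", "data": {"translation": [[-0.8,0.32,0],[-0.8,0.32,0],[-0.8,0.32,0],[-0.8,0.32,0],[-0.6,0.23,0],[-0.29,0.1,0],[0,0,0],[0,0,0]], "twist": [[0,0,0],[0,0,0],[0,0,0],[0,0,0],[0,0,0],[0,0,0],[0,0,0],[0,0,0]], "gripper": [-1,-1,-1,-1,-1,-1,-1,-1]}}

```text
time: 12.6
tool_pos: [0.5602, -0.0257, 0.2986]
ee_rot: [-3.14, -0.001, 1.258]
wrist_force: [-0.5, -0.4, -4.1]
width: 0.0175
finger_force: 30.0
```

```bash
python3 - <<'E'
from h import *
o=robot.get_obs();m=robot.camera_model('wrist');i=robot.snapshot('wrist');print({k:np.round(v,4) for k,v in o.items() if k!='qvel'})
L=o['tool_pos'][2]-.207
a=rectify('wrist',i,m,.582,.040,.09,.044,400);b=rectify('wrist',i,m,.582,.04,.09,L+.014,400)
cv2.imwrite('pics/rect5.png',np.hstack([a,b])[...,::-1])
delta([.582-.069*np.cos(1.26),.0397-.069*np.sin(1.26),.207],[np.pi,0,1.26])
E
```

```text
{'time': np.float64(12.6), 'joint_positions': array([-1.4720e-01,  1.5570e-01,  1.5069e+00,  1.0000e-03,  1.4801e+00,
        1.6510e-01]), 'joint_torque': array([-8.42000e-01, -3.82041e+01, -3.13321e+01, -1.04500e-01,
        8.90000e-03, -3.60000e-03]), 'tool_pos': array([ 0.5602, -0.0257,  0.2986]), 'ee_rot': array([-3.1403e+00, -8.0000e-04,  1.2584e+00]), 'wrist_force': array([-0.4777, -0.4335, -4.0725]), 'wrist_torque': array([ 0.0843, -0.0513, -0.0099]), 'finger_force': np.float64(29.9907), 'width': np.float64(0.0175)}
shift [-0.016  0.023  2.293] twist [-0.01  -0.007 -0.005] t 12.65
```

View pics/rect5.png

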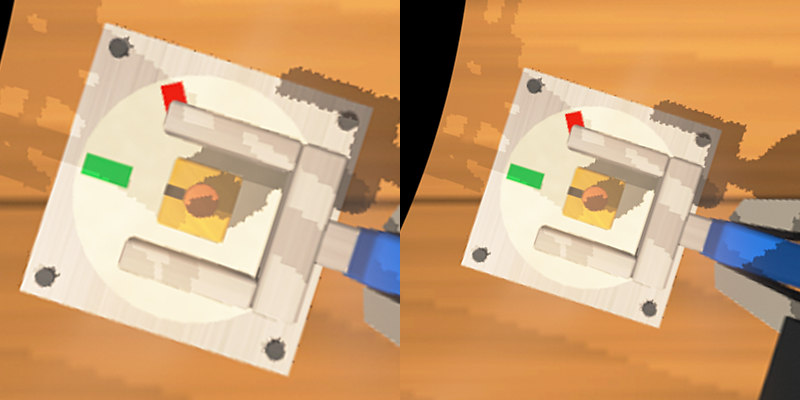

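The jaw at lift height is centred on the nut, with tips mid (554,188) and throat mid (650,217) px in the right panel. That puts it about 1 mm off at 73°. I'll lower it over the nut.

Emit:
{"op": "play_rows", "data": {"translation": [[0.02,0.025,0],[0,0,0.4],[0,0,0.4],[0,0,0.4],[0,0,0.4],[0,0,0.4],[0,0,0.2],[0,0,0]], "twist": [[0,0,0],[0,0,0],[0,0,0],[0,0,0],[0,0,0],[0,0,0],[0,0,0],[0,0,0]], "gripper": [-1,-1,-1,-1,-1,-1,-1,-1]}}

```text
time: 13.45
tool_pos: [0.5612, -0.0247, 0.2096]
ee_rot: [-3.138, 0.0, 1.26]
wrist_force: [-0.5, -0.5, -5.3]
width: 0.0179
finger_force: 30.0
```

Emit:
{"op": "play_rows", "data": {"translation": [[0,0,0.08],[0,0,0],[0,0,0]], "twist": [[0,0,0],[0,0,0],[0,0,0]], "gripper": [-1,-1,-1]}}

```text
time: 13.75
tool_pos: [0.562, -0.0256, 0.2087]
ee_rot: [3.14, -0.0, 1.259]
wrist_force: [0.2, -0.2, -4.5]
width: 0.018
finger_force: 30.0
```

```bash
python3 - <<'E'
from h import *
o=robot.get_obs();m=robot.camera_model('wrist');i=robot.snapshot('wrist');print({k:np.round(v,4) for k,v in o.items() if k!='qvel'})
a=rectify('wrist',i,m,.582,.040,.07,.044,400);b=rectify('wrist',i,m,.582,.04,.07,.014,400)
cv2.imwrite('pics/rect6.png',np.hstack([a,b])[...,::-1])
E
```

```text
{'time': np.float64(13.75), 'joint_positions': array([-1.4630e-01,  2.3400e-01,  1.6043e+00, -1.0000e-04,  1.3018e+00,
        1.6570e-01]), 'joint_torque': array([ 5.61000e-02, -3.94456e+01, -2.90622e+01,  4.00000e-03,
        1.89000e-02,  5.00000e-04]), 'tool_pos': array([ 0.562 , -0.0256,  0.2087]), 'ee_rot': array([ 3.1400e+00, -2.0000e-04,  1.2589e+00]), 'wrist_force': array([ 0.2237, -0.2487, -4.4761]), 'wrist_torque': array([ 0.0557, -0.1179, -0.0057]), 'finger_force': np.float64(29.9906), 'width': np.float64(0.018)}
```

View pics/rect6.png

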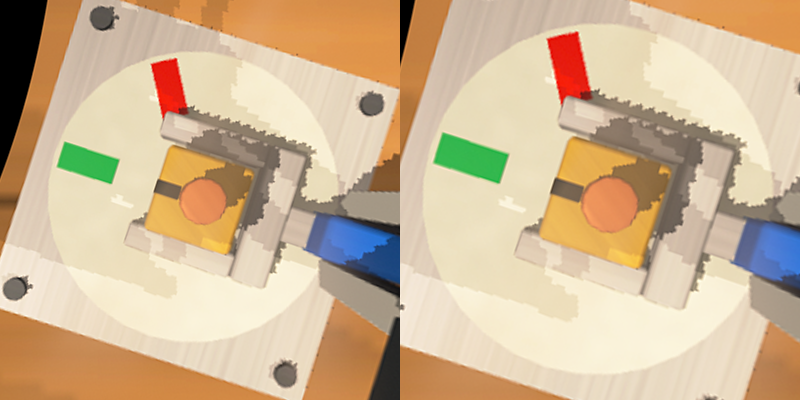

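The jaw sits around the nut with clearance on both sides, about 1–2 mm above the plate. Now I'll swing it clockwise about the nut axis.

Emit:
{"op": "play_rows", "data": {"translation": [[0.003,-0.103,0],[0.003,-0.103,0],[0.003,-0.103,0],[0.003,-0.103,0],[0.003,-0.103,0],[0.003,-0.103,0],[0.003,-0.103,0],[0.003,-0.103,0]], "twist": [[0,0,0.6],[0,0,0.6],[0,0,0.6],[0,0,0.6],[0,0,0.6],[0,0,0.6],[0,0,0.6],[0,0,0.6]], "gripper": [-1,-1,-1,-1,-1,-1,-1,-1]}}

```text
time: 14.6
tool_pos: [0.5334, -0.0085, 0.2081]
ee_rot: [-3.141, 0.001, 0.778]
wrist_force: [-1.4, -0.9, -3.6]
width: 0.0177
finger_force: 30.2
```

```bash
python3 t.py
```

```text
14.6 44.556766088578364 -0.07474543992429972 [-0.00533821  0.15170005  0.47343927] 0.017742802995966773
```

Emit:
{"op": "play_rows", "data": {"translation": [[0.003,-0.103,0],[0.003,-0.103,0],[0.003,-0.103,0],[0.003,-0.103,0],[0.003,-0.103,0],[0.003,-0.103,0],[0.003,-0.103,0],[0,0,0]], "twist": [[0,0,0.6],[0,0,0.6],[0,0,0.6],[0,0,0.6],[0,0,0.6],[0,0,0.6],[0,0,0.6],[0,0,0]], "gripper": [-1,-1,-1,-1,-1,-1,-1,-1]}}

```text
time: 15.4
tool_pos: [0.5178, 0.0159, 0.208]
ee_rot: [-3.141, 0.002, 0.36]
wrist_force: [-3.8, -0.4, -3.5]
width: 0.0179
finger_force: 30.1
```

```bash
python3 - <<'E'
from h import *
o=robot.get_obs();m=robot.camera_model('wrist');i=robot.snapshot('wrist');print({k:np.round(v,4) for k,v in o.items() if k!='qvel'})
c,s=np.cos(o['ee_rot'][2]),np.sin(o['ee_rot'][2]);d=np.array([.582,.0397])-o['tool_pos'][:2];print('axis in tool',d@[c,s],d@[s,-c])
a=rectify('wrist',i,m,.582,.040,.07,0,400);b=rectify('wrist',i,m,.582,.04,.035,.044,400)
cv2.imwrite('pics/rect7.png',np.hstack([a,b])[...,::-1])
E
```

```text
{'time': np.float64(15.4), 'joint_positions': array([-7.8700e-02,  1.4310e-01,  1.7135e+00, -5.0000e-04,  1.2867e+00,
        1.1320e+00]), 'joint_torque': array([ -0.1946, -35.2376, -30.2459,   0.1768,  -1.0804,   0.6255]), 'tool_pos': array([0.5178, 0.0159, 0.208 ]), 'ee_rot': array([-3.1413e+00,  1.8000e-03,  3.6020e-01]), 'wrist_force': array([-3.8109, -0.4285, -3.4701]), 'wrist_torque': array([0.0643, 0.5124, 0.3464]), 'finger_force': np.float64(30.0772), 'width': np.float64(0.0179)}
axis in tool 0.06852548012995906 0.00034229229098304144
```

View pics/rect7.png

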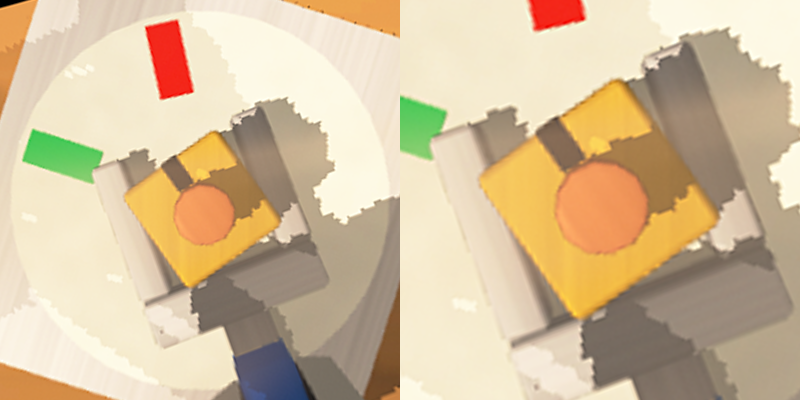

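The nut (right panel corners (480,180), (617,80), (719,218)) is at about 36.2°, lagging the wrench by about 15.6° as the play is taken up. About 24° remains to red. My picture budget is used, so I'll measure the heading numerically, checked against this picture.

```bash
cat > nut.py <<'E'
from h import *
def heading(b):  # b: BGR rectified at z=.044, half .035, n 400 -> nut normals mod 90, deg
    hsv=cv2.cvtColor(b,cv2.COLOR_BGR2HSV)
    k=((hsv[...,0]<30)&(hsv[...,1]>110)).astype(np.uint8)
    k=cv2.morphologyEx(k,cv2.MORPH_OPEN,np.ones((5,5)))
    n,l,s,c=cv2.connectedComponentsWithStats(k);j=l[200,200] or 1+np.argmax(s[1:,4])
    p=max(cv2.findContours((l==j).astype(np.uint8),0,1)[0],key=cv2.contourArea)
    h=cv2.convexHull(p);(cx,cy),(w,hh),a=cv2.minAreaRect(h)
    # dominant long hull edges
    q=cv2.approxPolyDP(h,6,True)[:,0].astype(float);e=np.roll(q,-1,0)-q
    L=np.hypot(*e.T);ang=np.degrees(np.arctan2(-e[:,0],-e[:,1]))%90
    t=np.angle(np.sum(L[L>80]**2*np.exp(4j*np.radians(ang[L>80]))),deg=True)/4%90
    return dict(rect=(-a)%90,edges=round(t,2),ang=ang.round(1),L=(L*.175).round(1),c=(cx,cy),size=(w*.175,hh*.175))
if __name__=='__main__':
    import sys
    if len(sys.argv)>1: b=cv2.imread(sys.argv[1])[:,400:]
    else:
        o=robot.get_obs();m=robot.camera_model('wrist');i=robot.snapshot('wrist')
        print(o['time'],'yaw',np.degrees(o['ee_rot'][2]),o['tool_pos'],o['wrist_torque'])
        b=rectify('wrist',i,m,.582,.04,.035,.044,400)[...,::-1].copy()
    print(heading(b))
E
python3 nut.py pics/rect7.png
```

```text
{'rect': 35.311214447021484, 'edges': np.float64(35.32), 'ang': array([35.5, 37.3,  4.4, 33.8, 34.9]), 'L': array([29.9, 28.6,  2.3, 29.9, 29.7]), 'c': (199.03005981445312, 198.89540100097656), 'size': (31.631148529052734, 31.779902267456052)}
```

Emit:
{"op": "play_rows", "data": {"translation": [[0.003,-0.103,0],[0.003,-0.103,0],[0.003,-0.103,0],[0.003,-0.103,0],[0.003,-0.103,0],[0.001,-0.05,0],[0,0,0]], "twist": [[0,0,0.6],[0,0,0.6],[0,0,0.6],[0,0,0.6],[0,0,0.6],[0,0,0.3],[0,0,0]], "gripper": [-1,-1,-1,-1,-1,-1,-1]}}

```text
time: 16.15
tool_pos: [0.5134, 0.0379, 0.2079]
ee_rot: [-3.141, 0.003, 0.031]
wrist_force: [-3.7, 1.1, -2.4]
width: 0.0176
finger_force: 30.1
```

```bash
python3 nut.py
```

```text
16.15 yaw 1.7600893954939858 [0.513408   0.03791321 0.20786532] [0.20505363 0.82185935 0.45327422]
{'rect': 17.1759033203125, 'edges': np.float64(17.07), 'ang': array([17.1, 17.6, 17.1, 16.5]), 'L': array([29.8, 30.1, 30.4, 30.1]), 'c': (199.38771057128906, 198.607421875), 'size': (31.639461135864256, 31.602987670898436)}
```

Emit:
{"op": "play_rows", "data": {"translation": [[0.001,-0.072,0],[0.001,-0.072,0],[0,0,0]], "twist": [[0,0,0.42],[0,0,0.42],[0,0,0]], "gripper": [-1,-1,-1]}}

```text
time: 16.5
tool_pos: [0.5135, 0.0438, 0.2079]
ee_rot: [-3.141, 0.003, -0.054]
wrist_force: [-6.0, 2.1, -2.4]
width: 0.018
finger_force: 30.1
```

```bash
cat >> nut.py <<'E'
    if len(sys.argv)<2:
        c=rectify('wrist',i,m,.582,.04,.08,0,800);hs=cv2.cvtColor(c,cv2.COLOR_RGB2HSV)
        for nm,k in(('red',((hs[...,0]<6)|(hs[...,0]>174))&(hs[...,1]>170)),('green',(hs[...,0]>45)&(hs[...,0]<80)&(hs[...,1]>110))):
            n,l,s,ce=cv2.connectedComponentsWithStats(cv2.morphologyEx(k.astype(np.uint8),cv2.MORPH_OPEN,np.ones((5,5))))
            for j in 1+np.argsort(-s[1:,4])[:2]:
                (x,y),wh,a=cv2.minAreaRect(np.argwhere(l==j)[:,::-1].astype(np.float32))
                px=.582+(399.5-y)*.0002;py=.04+(399.5-x)*.0002
                print(nm,s[j,4],(round(px,4),round(py,4)),np.array(wh)*.2,'dir',(-a)%90,'bearing',np.degrees(np.arctan2(py-.0397,px-.582)))
E
python3 nut.py
```

```text
16.5 yaw -3.0674473652417515 [0.51345629 0.0437605  0.20786625] [0.3317619  0.85744016 0.39702127]
{'rect': 12.264778137207031, 'edges': np.float64(12.06), 'ang': array([12. , 12.1, 12. , 12.1]), 'L': array([30.2, 30.1, 30.2, 30.1]), 'c': (199.44131469726562, 198.2301483154297), 'size': (31.5468635559082, 31.524558639526365)}
red 7400 (0.6312, 0.0508) [25.9440094 11.7167923] dir 12.665061950683594 bearing 12.692470937486954
green 7184 (0.5973, 0.0882) [25.78904724 11.61603699] dir 73.04468727111816 bearing 72.45980401718231
```

The nut is at 12.1–12.3°, against 12.4–12.7° for the red mark. I'll back off slightly within the play, set the wrench down, release and lift.

Emit:
{"op": "play_rows", "data": {"translation": [[-0.02,0.05,0],[0,0,0.03],[0,0,0],[0,0,0],[0,0,0],[0,0,0],[0,0,0],[0,0,0]], "twist": [[0,0,-0.3],[0,0,0],[0,0,0],[0,0,0],[0,0,0],[0,0,0],[0,0,0],[0,0,0]], "gripper": [-1,-1,-1,0,0,0,0,0]}}

```text
time: 17.35
tool_pos: [0.5134, 0.0413, 0.2069]
ee_rot: [3.141, -0.001, -0.025]
wrist_force: [-0.2, -0.9, -0.3]
width: 0.0467
finger_force: 0.0
```

Emit:
{"op": "play_rows", "data": {"translation": [[0,0,0],[0,0,-0.3],[0,0,-0.6],[0,0,-0.8],[0,0,-0.8],[0,0,-0.3],[0,0,0],[0,0,0]], "twist": [[0,0,0],[0,0,0],[0,0,0],[0,0,0],[0,0,0],[0,0,0],[0,0,0],[0,0,0]], "gripper": [0,0,0,0,0,0,0,0]}}

```text
time: 18.15
tool_pos: [0.5129, 0.0415, 0.3177]
ee_rot: [3.141, 0.001, -0.025]
wrist_force: [0.7, -0.2, -0.6]
width: 0.047
finger_force: 0.0
```

```bash
python3 nut.py; python3 - <<'E'
from h import *
i=robot.snapshot('wrist');m=robot.camera_model('wrist')
c=rectify('wrist',i,m,.5,.04,.13,.028,650);hs=cv2.cvtColor(c,cv2.COLOR_RGB2HSV)
k=((hs[...,0]>95)&(hs[...,0]<130)&(hs[...,1]>130)).astype(np.uint8)
n,l,s,ce=cv2.connectedComponentsWithStats(k);j=1+np.argmax(s[1:,4])
(x,y),wh,a=cv2.minAreaRect(np.argwhere(l==j)[:,::-1].astype(np.float32))
px=.5+(324.5-y)*.0004;py=.04+(324.5-x)*.0004
print('handle mid(-10)',px,py,np.array(wh)*.4,'a',a)
E
```

```text
18.15 yaw -1.4438301351672167 [0.51286027 0.04150578 0.31767752] [0.01838581 0.03975301 0.0218771 ]
{'rect': 12.745285034179688, 'edges': np.float64(13.14), 'ang': array([11.4, 13. , 15.2,  6.8, 15.7,  6.2]), 'L': array([30. , 30.4, 18.7, 11.8, 19.4, 11.3]), 'c': (199.1303253173828, 200.15504455566406), 'size': (32.10764808654785, 32.27630348205566)}
red 6948 (0.6308, 0.0507) [25.5519989  11.40231705] dir 11.523719787597656 bearing 12.711828107915869
green 6894 (0.597, 0.0879) [25.27246857 11.50032349] dir 72.12130355834961 bearing 72.65786203390402
handle mid(-10) 0.4736115234375 0.041756494140625 [ 17.27585602 120.3671875 ] a 0.6902772188186646
```

```bash
python3 -c "
from bench import robot
print(robot.close_job())"
```

```text
the job is handed in; nothing more can be done
None
```

The job is handed in: I turned the nut to its finger-tight stop on the green mark with the gripper, then 60° further with the blue wrench. The last camera measurement put the nut at about 12.7° against the red mark's 12.7°, the wrench is lying on the nut, and the gripper is clear. It took about 18 s of the 61 s allowed; I have not seen the judge's result.

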